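# Prove the gas trip and set the pilot screw

### The arm

A 7-joint arm with a two-finger parallel gripper is mounted at the origin on the work surface. World frame = base frame: x ahead of the robot, y to its left, z up, the work surface at z = 0. Lengths are in m, angles in rad, forces in N, time in s.
With the tool pointing down it reaches from about 0.4 to 0.85 m from the base axis. Payload 4.5 kg.
Tool frame: the origin (TCP) lies at the very end of the fingers, on their centre line; the grasp point (between the pads) lies 19 mm behind it (arm.pinch_z is the distance from the TCP to the grasp point, in m); x points along the fingers, y is the direction in which the jaws open and shut, and the axes are right-handed (so a half turn about x gives the same grasp; the last joint's range is limited). The gripper opens to 88 mm and grips with 3 to 60 N. Pads are 18 mm wide; open, the fingers measure 123 mm over their backs; the gripper's body (75 mm by 187 mm) begins 45 mm behind the grasp point.
Start: joints at [0.034, 0.689, -0.195, 1.565, 0.157, 0.902, -0.215], TCP at [0.625, 0, 0.239] pointing down, gripper open.
Joint ranges: [-3.01, 3.01], [-0.46, 2.08], [-1.47, 1.51], [0.13, 2.56], [-1, 4.14], [0.04, 2.09], [-2.66, 2.66]. Speed limits (rad/s): [2.57, 2.57, 3.14, 3.14, 3.14, 3.14, 3.14].

### API

Orientations are given as a rotation vector (axis times angle).
In Python, from bench import arm, vision, ticket gives the robot as it stands.
- The arm moves only by the tool carry_out, never from a script. Its argument "rows" is a list of rows, each an object of numbers: "tx", "ty", "tz": the shift along the tool's x, y, z in m; "ax", "ay", "az": the turn, a rotation vector about the tool's x, y, z in degrees; "claw": the closure, from 0 (fully open) to 1 (shut). In form: [{"tx": .., "ty": .., "tz": .., "ax": .., "ay": .., "az": .., "claw": ..}, ...]. A call has exactly 8 rows; each row is the pose to reach, as a shift and turn from the pose commanded when the call began, along the tool's axes at that moment; what a row does not reach only later rows make up. A row lasts 1/8 s, in which the tool goes at most 62.5 mm and 10.7 degrees, less where a joint would pass 70% of its speed; a pose out of reach is approached as far as the arm can. A call with a gripper value outside its range is refused whole. The fingers move at their own pace and stop on an object; "newtons" is the grip in N (left out, the last holds). Time passes only in rows, so rows that repeat a pose let the fingers close, or fill a call up. It gives the time, the measured TCP pose, the force and the opening at its end, in the units of the state.
- arm.read_state(): the state, without advancing time (a new reading comes with each control period).
- vision.get_image(name): name is "scene" or "side" or "wrist"; returns a dict with "img" (420x560x3 uint8, blue, green, red), "vfov" (degrees; the focal length in pixels is half the picture's height over the tangent of half this angle, whatever the lens; pixels are square), "cx", "cy" (the principal point, pixels), "extrinsics" (4x4, takes a point from camera to world coordinates). Camera axes: x right, y down, z forward; pixel columns grow to the right and rows downward; lengths in m; the calibration is good to about 2 mm. The wrist camera is an equidistant fisheye: a pixel r from the principal point sees the ray r / f radians off the axis. A picture is of the moment at which its call begins. There is no depth.
- ticket.job_done(): hands the job in, once; it reports no verdict.
The state is a dict: "time_s": time; "q": joint angles; "qd": joint speeds; "joint_efforts": joint torques, N m; "tcp_pos": TCP position; "eef_rot": TCP orientation; "contact_force": force on the tool from outside, world axes, zero at the start; "wrist_torque": the same for the moment, N m; "finger_gap": opening from 0.0 (shut) to 1.0 (fully open).
Only numpy, scipy, OpenCV 4.12 (cv2) and the standard library are available. Lean on these libraries where they do the work, as an engineer would, in place of code of your own. Each camera call takes 0.05 s, during which the arm holds its last target. There are 200 camera calls.

### The job

Check the bench burner's gas train before the shift: press the test button on the grey trip unit fully down so that its weighted lever drops, then lift the lever back until it stands up by itself. After that, turn the winged thumbscrew on the small brass valve clockwise until it seats, back it off a quarter turn, and finish still gripping its wings at that setting, without letting go. Leave the glassmaking tools and the tumbler where they are.

Things in the scene. Friction and masses are not known exactly. Their poses are not given: they have to be found in the camera images.
- trip_unit: Gas trip unit, a fixed grey painted box 100 (x) x 160 (y) x 60 mm high with brass pipe ends on both sides; it stands left or right on the bench and may be yawed. Origin: centre of its underside; its x axis points away from the side to which the lever drops (its front is -x), z up. The lever is at y = -40 mm, the test button at x = 17, y = 32 mm in this frame.
- button_top (a point): Centre of the top face of the black test button (26 mm across) in its dark steel collar (42 mm across, top 72 mm above the bench) on the trip unit. The top is 87 mm above the bench when out. It moves straight down.
- test_button (a joint): Travel of the test button in m: 0 out, 0.006 fully down. A spring returns it; about 1.5 N starts it and 5 to 7 N takes it fully down, where it meets a hard stop. Pressed down, it kicks the lever forward over its balance point so that the lever falls by its own weight in under 1 s.
- lever_head (a point): Centre of the lever's steel head, a short cylinder 20 mm in diameter and 36 mm long, lying along the trip unit's y axis, with flat ends, on a 10 mm round stem 85 mm from the hinge. It can be pinched across its flat ends, between which it swivels. 143 mm above the bench when up, about 99 mm when dropped (76 mm in front of the hinge). The axes of this point turn with the lever.
- lever_hinge (a point): Point on the lever's hinge axis (which runs along the trip unit's y axis), in the middle of the stem, 60 mm above the bench. Fixed in the trip unit; axes as the trip unit's.
- trip_lever (a joint): Angle of the weighted lever in rad: 0 up (leaning 0.2 rad back to the unit's +x against its stop, where it stays by its own weight), 0.2 exactly upright, the balance point, 1.3 dropped (leaning 1.1 rad forward to the unit's -x, resting on its stop). Released below about 0.1 it falls back to 0, released above 0.3 it drops. About 80 to 125 g, hardly any friction.
- needle_valve: Pilot needle valve, a small fixed brass block 44 x 44 mm with a 70 x 70 x 8 mm foot, pipe ends along its y axis to 33 mm high and 60 mm out, and a steel bonnet 66 mm high. Origin: centre of its underside, z up; yaw varies.
- screw_wings (a point): Winged steel thumbscrew grip on top of the valve, on the valve's vertical axis: an upright flat bar 46 mm long (about 54 mm over its rounded ends) along its own x, 10 mm thick along its own y, from 80 to 106 mm above the bench, over a 9 mm round stem that rises from a 20 mm collar at 70 mm. Origin: on the axis, in the middle of the bar's height, 92 mm above the bench, the point to grip across the 10 mm thickness from above. It turns with the screw, its height does not change.
- pilot_screw (a joint): Angle of the thumbscrew in rad: 0 seated (hard stop, wings along the valve's x axis), grows as it is unscrewed, anticlockwise seen from above, to at most 3.2. Starts 1.0 to 2.4 unscrewed. Turns with a steady friction of about 0.05 N m and stays where it is left; a quarter turn is 1.571.
- jacks: Bystander: glassmaker's jacks, dark steel tongs 310 x 56 mm and 12 mm high, lying loose. Origin: middle of the underside, long axis x. Leave it alone.
- tumbler: Bystander: loose green glass tumbler, 76 mm across, 85 mm high. Origin: centre of its underside. Leave it alone.
- paddle: Bystander: loose cork paddle with a wooden handle, 270 x 75 mm and 22 mm high. Origin: underside where blade and handle meet, blade along +x. Leave it alone.

How it is judged:
By the outcome, as a careful person would: the job done as asked, in the order asked, and still so for the second after the job is handed in, while the arm keeps its last pose, push and grip.
It also fails if it takes over 72 s, if anything falls off the work surface, if the arm or the gripper's body presses on something with over 40 N, if the wrist force passes 120 N, or if a joint passes its speed limit or range.

## Working session

There is one attempt and no reset: what is moved stays moved. The work goes in short steps, Python scripts to look and compute and a tool call to move; the robot and the scene stay as the last step left them, time stands still between calls to the robot, and variables do not carry over. Pictures are saved under pics/ and viewed, about 8 in all and at most 12, crops included, and the job is handed in when it is done.

Besides the shell and the picture viewer there is one more tool, called after "Emit:" by a JSON object that holds its "fn" and its "kwargs". carry_out: Moves the arm, as the interface text tells. Its arguments: {"type":"object","properties":{"rows":{"type":"array"},"newtons":{"type":"number"}},"required":["rows"]}

```bash
mkdir -p pics
cat > h.py <<'E'
import numpy as np, cv2
from scipy.spatial.transform import Rotation as R
from bench import arm, vision, ticket
def snap(n,f):
    d=vision.get_image(n); cv2.imwrite('pics/'+f+'.png',d['img']); 
    np.savez('pics/'+f,E=d['extrinsics'],c=[d['vfov'],d['cx'],d['cy'],d['img'].shape[0]],n=n); return d
def ray(f,u,v):
    z=np.load('pics/'+f+'.npz'); vf,cx,cy,h=z['c']; F=h/2/np.tan(np.radians(vf)/2); E=z['E']
    x=np.array([u-cx,v-cy]); 
    if str(z['n'])=='wrist':
        r=np.hypot(*x); t=r/F; d=np.r_[x/max(r,1e-9)*np.sin(t),np.cos(t)]
    else: d=np.r_[x/F,1]
    d=E[:3,:3]@d; return E[:3,3],d/np.linalg.norm(d)
def tri(*obs):
    A=0;b=0;L=[ray(*o) for o in obs]
    for o,d in L:
        P=np.eye(3)-np.outer(d,d);A=A+P;b=b+P@o
    p=np.linalg.solve(A,b); return p,[np.linalg.norm((np.eye(3)-np.outer(d,d))@(p-o)) for o,d in L]
def atz(f,u,v,z):
    o,d=ray(f,u,v); return o+d*(z-o[2])/d[2]
def proj(f,p):
    z=np.load('pics/'+f+'.npz'); vf,cx,cy,h=z['c']; F=h/2/np.tan(np.radians(vf)/2); E=z['E']
    c=E[:3,:3].T@(np.asarray(p)-E[:3,3])
    if str(z['n'])=='wrist':
        r=np.hypot(c[0],c[1]); k=F*np.arctan2(r,c[2])/r; return np.array([cx+k*c[0],cy+k*c[1]])
    return np.array([cx+F*c[0]/c[2],cy+F*c[1]/c[2]])
E
python3 - <<'E'
from h import *
for n in ['scene','side','wrist']:
    d=snap(n,n+'0'); print(n,d['vfov'],d['cx'],d['cy'],d['extrinsics'].round(3).tolist())
s=arm.read_state(); print(s, arm.pinch_z); print(R.from_rotvec(s['eef_rot']).as_matrix().round(3))
E
```

```text
scene 55.74089593261189 287.30261543230165 211.29408566731396 [[0.429, 0.472, -0.77, 1.292], [0.903, -0.233, 0.361, -0.257], [-0.009, -0.85, -0.526, 0.611], [0.0, 0.0, 0.0, 1.0]]
side 53.58661001677469 278.241050443932 199.2551696758165 [[-0.775, -0.325, 0.542, 0.049], [-0.632, 0.422, -0.651, 0.69], [-0.017, -0.847, -0.532, 0.621], [0.0, 0.0, 0.0, 1.0]]
wrist 65.70646984690485 283.3733839054969 208.61693642904459 [[1.0, -0.0, -0.002, 0.624], [-0.001, -0.963, -0.27, 0.069], [-0.002, 0.27, -0.963, 0.384], [0.0, 0.0, 0.0, 1.0]]
{'time_s': 0.15, 'q': array([ 0.03383083,  0.68979076, -0.19457531,  1.56606114,  0.15730903,
        0.90250491, -0.21506559]), 'qd': array([-8.52154141e-04, -4.50219127e-04, -4.76259620e-04, -4.51461846e-03,
       -5.08063855e-04,  2.21291602e-05,  8.67763551e-05]), 'joint_efforts': array([-1.46674727e-03, -5.27863634e+01, -1.26819178e+00, -1.53587687e+01,
       -5.24473807e-02,  3.92338901e-03,  1.12435155e-04]), 'tcp_pos': array([ 6.24536742e-01, -3.03236392e-05,  2.38107565e-01]), 'eef_rot': array([ 1.20841733,  1.21020093, -1.21016565]), 'contact_force': array([-1.0721029 ,  0.35251244,  0.69949432]), 'wrist_torque': array([ 0.03637889, -0.00918001,  0.02503561]), 'finger_gap': 0.999244615734724} 0.0187
[[-0.001  1.     0.   ]
 [-0.     0.    -1.   ]
 [-1.    -0.001  0.   ]]
```

View pics/scene0.png

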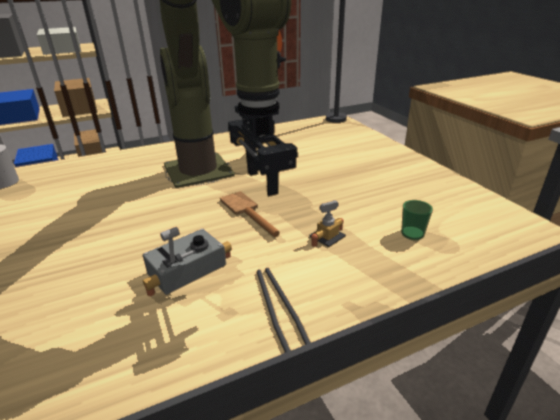

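View pics/side0.png

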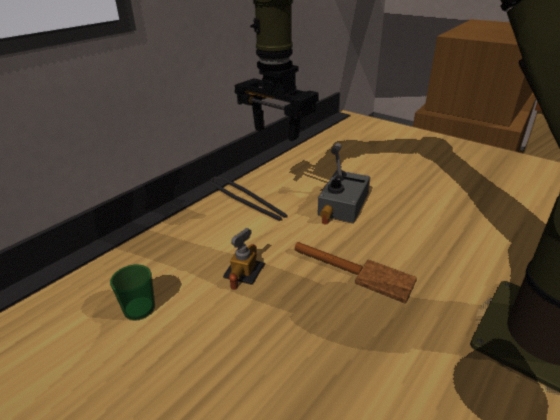

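View pics/wrist0.png

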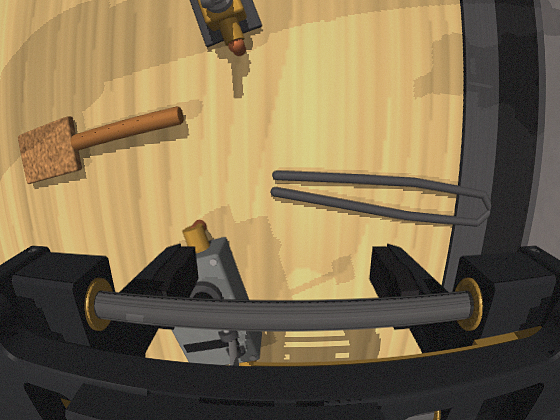

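Scene: button (199,241), lever head (171,233), and wings (329,207). Side: button (337,185), head (337,149), and wings (241,238). The wrist view shows the trip unit partly hidden below the gripper and the valve at the top. Next I'll enlarge crops for finer pixels.

Run:
```python
from h import *
T=[]
for f,u,v in [('scene0',187,258),('side0',340,182),('scene0',329,222),('side0',243,255)]:
    im=cv2.imread(f'pics/{f}.png'); x0,y0=u-50,v-37
    c=cv2.resize(im[y0:y0+75,x0:x0+100],None,fx=4,fy=4,interpolation=cv2.INTER_CUBIC)
    for k in range(0,100,10):
        cv2.putText(c,str(x0+k),(k*4,8),0,.3,(0,0,255),1); cv2.line(c,(k*4,8),(k*4,14),(0,0,255),1)
        if k<75: cv2.putText(c,str(y0+k),(0,k*4+4),0,.3,(0,0,255),1)
    T.append(c)
cv2.imwrite('pics/c1.png',np.vstack([np.hstack(T[:2]),np.hstack(T[2:])]))
print('btn',tri(('scene0',199,241),('side0',337,185)))
print('head',tri(('scene0',171,233),('side0',337,149)))
print('wing',tri(('scene0',329,207),('side0',241,238)))
```

```text
btn (array([ 0.53037379, -0.12691808,  0.07293196]), [np.float64(0.0009599839678119288), np.float64(0.000959983967811949)])
head (array([ 0.57335648, -0.18823697,  0.14085042]), [np.float64(0.0005015989188866592), np.float64(0.0005015989188865414)])
wing (array([0.55639023, 0.20497535, 0.08913111]), [np.float64(0.00047764674339157565), np.float64(0.00047764674339165946)])
```

View pics/c1.png

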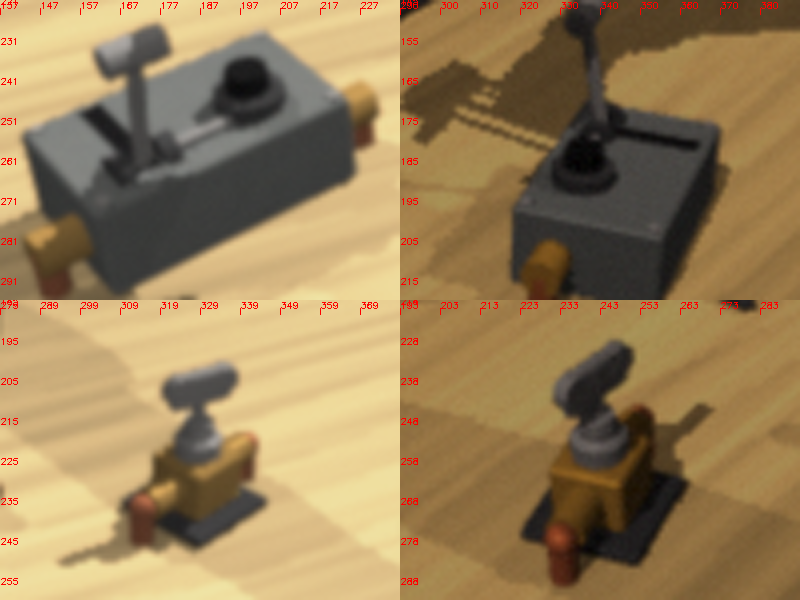

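Run:
```python
from h import *
b=tri(('scene0',198.5,237.5),('side0',336.5,181.5)); print('btn',b)
h=tri(('scene0',170,234),('side0',336.5,148.5)); print('head',h)
w=tri(('scene0',329,206.3),('side0',241.5,238));print('wing',w)
a=tri(('scene0',321,207.8),('side0',233.8,242.3))[0];c=tri(('scene0',337.5,203.8),('side0',249.3,231.8))[0]
print('ends',a,c,np.degrees(np.arctan2(*(c-a)[1::-1])),np.linalg.norm(c-a))
a2=tri(('scene0',321,207.8),('side0',249.3,231.8))[1];print('swapped resid',a2)
C=[atz('scene0',137+x/4,221+y/4,.06) for x,y in [(265,35),(352,95),(105,208),(22,132)]]
C=np.array(C)[:,:2]; print(C,C.mean(0)); 
for i in range(4):
    d=C[(i+1)%4]-C[i]; print(np.hypot(*d),np.degrees(np.arctan2(d[1],d[0])))
print('headends',[atz('scene0',137+x/4,221+y/4,.145) for x,y in [(102,58),(164,40)]])
# valve foot corners in scene
print('foot',[atz('scene0',279+x/4,185+(y-300)/4,.008)[:2].round(3) for x,y in [(120,500),(195,548),(268,500)]])
```

```text
btn (array([ 0.53191193, -0.12666673,  0.08337332]), [np.float64(0.000408554327129015), np.float64(0.0004085543271291257)])
head (array([ 0.57626806, -0.19070176,  0.1407365 ]), [np.float64(0.00026469519849108464), np.float64(0.0002646951984911716)])
wing (array([0.55468156, 0.20558206, 0.09019859]), [np.float64(0.00017404263376804167), np.float64(0.0001740426337680455)])
ends [0.55614277 0.20247779 0.08286312] [0.55429109 0.20835092 0.10194086] 107.4990460831249 0.02004700380472987
swapped resid [np.float64(0.000199370329900447), np.float64(0.00019937032990039122)]
[[ 0.47161683 -0.10169037]
 [ 0.55467873 -0.07261416]
 [ 0.59321731 -0.22118124]
 [ 0.50602823 -0.25111955]] [ 0.53138528 -0.16165133]
0.08800400369691712 19.292839213862994
0.1534841977863906 -75.45788771002401
0.09218588834310744 -161.04894685314656
0.15334022942132708 102.96830903668797
headends [array([ 0.5817515 , -0.20603892,  0.145     ]), array([ 0.57950179, -0.17400829,  0.145     ])]
foot [array([0.541, 0.157]), array([0.608, 0.174]), array([0.584, 0.244])]
```

Emit:
{"fn": "carry_out", "kwargs": {"rows": [{"tx": 0.01,"ty": -0.02,"tz": 0.025,"ax": -3,"claw": 1},{"tx": 0.03,"ty": -0.045,"tz": 0.06,"ax": -7,"claw": 1},{"tx": 0.05,"ty": -0.07,"tz": 0.095,"ax": -11,"claw": 1},{"tx": 0.07,"ty": -0.085,"tz": 0.118,"ax": -14,"claw": 1},{"tx": 0.09,"ty": -0.09,"tz": 0.127,"ax": -14,"claw": 1},{"tx": 0.1,"ty": -0.091,"tz": 0.127,"ax": -14,"claw": 1},{"tx": 0.1,"ty": -0.091,"tz": 0.127,"ax": -14,"claw": 1},{"tx": 0.1,"ty": -0.091,"tz": 0.127,"ax": -14,"claw": 1}], "newtons": 20}}

```text
schema error: expected keys tx, ty, tz, ax, ay, az, claw
```

Run:
```python
from h import *
snap('wrist','w1'); s=arm.read_state(); print(s['tcp_pos'],s['contact_force'],s['finger_gap'])
print('tcp px',proj('w1',s['tcp_pos']),'btn',proj('w1',[.5325,-.1267,.087]))
a,c=[atz('scene0',*p,.092) for p in [(321,207.8),(337.5,203.8)]]; print(a,c)
a,c=[atz('side0',*p,.092) for p in [(233.8,242.3),(249.3,231.8)]]; print(a,c)
```

```text
[ 6.24641542e-01 -3.33254996e-05  2.38248945e-01] [-0.06082896 -0.69606612 -0.23798846] 0.9986096631351749
tcp px [284.50469772 262.95530513] btn [200.47098761 306.80646095]
[0.5545149  0.18212854 0.092     ] [0.55599187 0.22962491 0.092     ]
[0.55558415 0.22771954 0.092     ] [0.55482878 0.18138037 0.092     ]
```

View pics/w1.png

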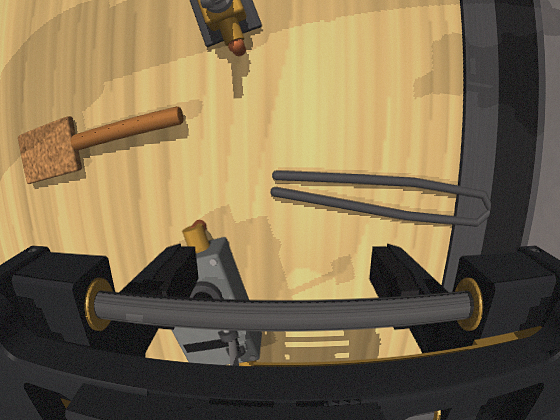

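Same view as before because the move was refused for missing keys. Resending it with every key.

Emit:
{"fn": "carry_out", "kwargs": {"rows": [{"tx": 0.01,"ty": -0.02,"tz": 0.025,"ax": -3,"ay": 0,"az": 0,"claw": 1},{"tx": 0.03,"ty": -0.045,"tz": 0.06,"ax": -7,"ay": 0,"az": 0,"claw": 1},{"tx": 0.05,"ty": -0.07,"tz": 0.095,"ax": -11,"ay": 0,"az": 0,"claw": 1},{"tx": 0.07,"ty": -0.085,"tz": 0.118,"ax": -14,"ay": 0,"az": 0,"claw": 1},{"tx": 0.09,"ty": -0.09,"tz": 0.127,"ax": -14,"ay": 0,"az": 0,"claw": 1},{"tx": 0.1,"ty": -0.091,"tz": 0.127,"ax": -14,"ay": 0,"az": 0,"claw": 1},{"tx": 0.1,"ty": -0.091,"tz": 0.127,"ax": -14,"ay": 0,"az": 0,"claw": 1},{"tx": 0.1,"ty": -0.091,"tz": 0.127,"ax": -14,"ay": 0,"az": 0,"claw": 1}], "newtons": 20}}

```text
time_s: 1.2
tcp_pos: [0.535, -0.126, 0.1393]
eef_rot: [1.027, 1.314, -1.025]
contact_force: [-0.5, 0.3, -0.4]
finger_gap: 0.117
```

Run:
```python
from h import *
snap('wrist','w2'); s=arm.read_state(); print(s['tcp_pos'],s['contact_force'],s['finger_gap'])
print('tcp px',proj('w2',s['tcp_pos']),'btn',proj('w2',[.5325,-.1267,.087]))
```

```text
[ 0.53500194 -0.12616764  0.13942713] [0.3455806  0.14803776 0.39839305] 0.07033323854262408
tcp px [284.46881093 263.3750694 ] btn [280.13333561 228.49225109]
```

View pics/w2.png

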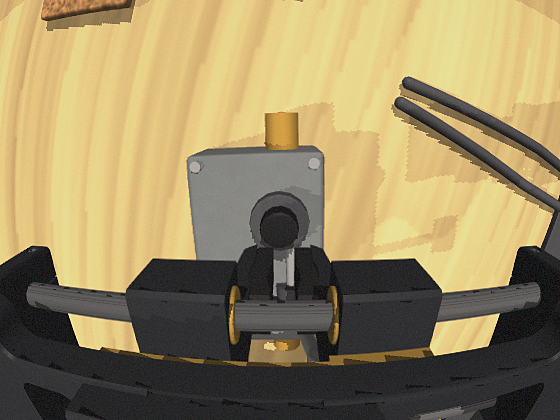

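Button top is at (279,227), within 2 px of the prediction, and the unit's top edge suggests a yaw of about 16°. Pressing now.

Emit:
{"fn": "carry_out", "kwargs": {"rows": [{"tx": 0.02,"ty": -0.002,"tz": 0,"ax": 0,"ay": 0,"az": 0,"claw": 1},{"tx": 0.04,"ty": -0.002,"tz": 0,"ax": 0,"ay": 0,"az": 0,"claw": 1},{"tx": 0.048,"ty": -0.002,"tz": 0,"ax": 0,"ay": 0,"az": 0,"claw": 1},{"tx": 0.052,"ty": -0.002,"tz": 0,"ax": 0,"ay": 0,"az": 0,"claw": 1},{"tx": 0.055,"ty": -0.002,"tz": 0,"ax": 0,"ay": 0,"az": 0,"claw": 1},{"tx": 0.057,"ty": -0.002,"tz": 0,"ax": 0,"ay": 0,"az": 0,"claw": 1},{"tx": 0.058,"ty": -0.002,"tz": 0,"ax": 0,"ay": 0,"az": 0,"claw": 1},{"tx": 0.058,"ty": -0.002,"tz": 0,"ax": 0,"ay": 0,"az": 0,"claw": 1}]}}

```text
time_s: 2.25
tcp_pos: [0.5324, -0.1272, 0.0815]
eef_rot: [1.028, 1.314, -1.026]
contact_force: [-1.1, 1.3, 5.6]
finger_gap: 0.006
```

Run:
```python
from h import *
snap('side','s1'); snap('scene','sc1');s=arm.read_state(); print(s['tcp_pos'],s['contact_force'],s['finger_gap'])
a,c=[atz('w2',*p,.06) for p in [(195,167),(314,163)]]; print(np.degrees(np.arctan2(*(c-a)[1::-1])))
```

```text
[ 0.53242967 -0.1272187   0.08147232] [-0.61603571  1.7007258   4.72758434] 0.0005508171774803609
15.494488455708993
```

Emit:
{"fn": "carry_out", "kwargs": {"rows": [{"tx": 0.001,"ty": 0,"tz": 0,"ax": 0,"ay": 0,"az": 0,"claw": 1},{"tx": 0.002,"ty": 0,"tz": 0,"ax": 0,"ay": 0,"az": 0,"claw": 1},{"tx": 0.003,"ty": 0,"tz": 0,"ax": 0,"ay": 0,"az": 0,"claw": 1},{"tx": 0.003,"ty": 0,"tz": 0,"ax": 0,"ay": 0,"az": 0,"claw": 1},{"tx": 0.003,"ty": 0,"tz": 0,"ax": 0,"ay": 0,"az": 0,"claw": 1},{"tx": 0.003,"ty": 0,"tz": 0,"ax": 0,"ay": 0,"az": 0,"claw": 1},{"tx": 0.003,"ty": 0,"tz": 0,"ax": 0,"ay": 0,"az": 0,"claw": 1},{"tx": 0.003,"ty": 0,"tz": 0,"ax": 0,"ay": 0,"az": 0,"claw": 1}]}}

```text
time_s: 3.35
tcp_pos: [0.5325, -0.1272, 0.081]
eef_rot: [1.027, 1.313, -1.026]
contact_force: [-7.1, 2.6, 29.0]
finger_gap: 0.007
```

Run:
```python
from h import *
snap('side','s2'); snap('scene','sc2')
T=[]
for f,u,v in [('scene0',187,258),('sc2',187,258),('side0',340,182),('s2',340,182)]:
    im=cv2.imread(f'pics/{f}.png'); x0,y0=u-50,v-37
    c=cv2.resize(im[y0:y0+75,x0:x0+100],None,fx=4,fy=4,interpolation=cv2.INTER_CUBIC)
    T.append(c)
cv2.imwrite('pics/c2.png',np.vstack([np.hstack(T[:2]),np.hstack(T[2:])]))
```

```text
(no output)
```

View pics/c2.png

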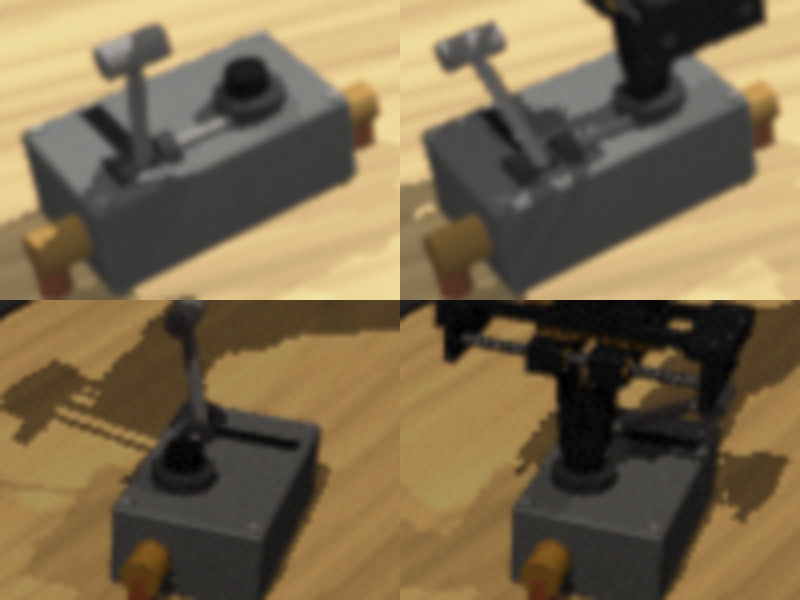

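Run:
```python
from h import *
y=np.radians(15.5); ux=np.array([np.cos(y),np.sin(y),0]); h=np.array([.576,-.1905,.143])-np.r_[0,0,.0833]-ux*.0169
print('hinge',h)
for a in [0,.2,.6,1,1.3]:
    p=h+.085*(np.sin(.2-a)*ux+np.r_[0,0,np.cos(.2-a)]); print(a,p,proj('sc2',p),proj('s2',p))
print(arm.read_state()['contact_force'])
```

```text
hinge [ 0.55971465 -0.19501633  0.0597    ]
0 [ 0.57598737 -0.1905035   0.14300566] [169.78307074 232.9288834 ] [336.52130886 147.84482323]
0.2 [ 0.55971465 -0.19501633  0.1447    ] [165.90686907 228.81478928] [342.68387642 148.26033996]
0.6 [ 0.52781794 -0.20386207  0.13799018] [159.40987283 224.92874553] [354.6787702  152.55097591]
1 [ 0.50095702 -0.21131126  0.11892007] [155.34268477 226.86946465] [364.44112679 160.79517418]
1.3 [ 0.48671711 -0.21526034  0.09825567] [154.15452351 231.68840574] [369.21814845 168.70258891]
[-6.83864254  2.54128759 29.40574277]
```

Lever has dropped: its head shows at (154,233), against (154,232) predicted for 1.3 rad. Lifting off and going over it.

Emit:
{"fn": "carry_out", "kwargs": {"rows": [{"tx": -0.03,"ty": 0,"tz": 0,"ax": 0,"ay": 0,"az": 0,"claw": 1},{"tx": -0.07,"ty": 0,"tz": 0,"ax": 10,"ay": 0,"az": 0,"claw": 1},{"tx": -0.085,"ty": -0.02,"tz": 0.02,"ax": 20,"ay": 0,"az": 0,"claw": 0.6},{"tx": -0.085,"ty": -0.035,"tz": 0.04,"ax": 30,"ay": 0,"az": 0,"claw": 0.32},{"tx": -0.085,"ty": -0.05,"tz": 0.06,"ax": 40,"ay": 0,"az": 0,"claw": 0.32},{"tx": -0.085,"ty": -0.065,"tz": 0.074,"ax": 50,"ay": 0,"az": 0,"claw": 0.32},{"tx": -0.085,"ty": -0.065,"tz": 0.074,"ax": 60,"ay": 0,"az": 0,"claw": 0.32},{"tx": -0.085,"ty": -0.065,"tz": 0.074,"ax": 70,"ay": 0,"az": 0,"claw": 0.32}]}}

```text
time_s: 4.45
tcp_pos: [0.487, -0.2156, 0.163]
eef_rot: [1.888, 0.57, -1.887]
contact_force: [-0.2, -0.4, 0.3]
finger_gap: 0.658
```

Emit:
{"fn": "carry_out", "kwargs": {"rows": [{"tx": 0,"ty": 0,"tz": 0,"ax": 9,"ay": 0,"az": 0,"claw": 0.32},{"tx": 0,"ty": 0,"tz": 0,"ax": 18.5,"ay": 0,"az": 0,"claw": 0.32},{"tx": 0,"ty": 0,"tz": 0,"ax": 18.5,"ay": 0,"az": 0,"claw": 0.32},{"tx": 0,"ty": 0,"tz": 0,"ax": 18.5,"ay": 0,"az": 0,"claw": 0.32},{"tx": 0,"ty": 0,"tz": 0,"ax": 18.5,"ay": 0,"az": 0,"claw": 0.32},{"tx": 0,"ty": 0,"tz": 0,"ax": 18.5,"ay": 0,"az": 0,"claw": 0.32},{"tx": 0,"ty": 0,"tz": 0,"ax": 18.5,"ay": 0,"az": 0,"claw": 0.32},{"tx": 0,"ty": 0,"tz": 0,"ax": 18.5,"ay": 0,"az": 0,"claw": 0.32}]}}

```text
time_s: 5.45
tcp_pos: [0.4869, -0.215, 0.1627]
eef_rot: [2.077, 0.283, -2.077]
contact_force: [0.2, -0.0, -1.0]
finger_gap: 0.68
```

Run:
```python
from h import *
snap('wrist','w3'); s=arm.read_state(); print(s['tcp_pos'],s['contact_force'],s['finger_gap'],s['q'])
print(R.from_rotvec(s['eef_rot']).as_matrix().round(3))
print('tcp px',proj('w3',s['tcp_pos']),'head',proj('w3',[.4867,-.2153,.0983]))
```

```text
[ 0.48692737 -0.21495824  0.16271401] [0.06101525 0.3796457  0.23452378] 0.682667665579835 [ 0.23203117  0.68796456  0.1604676   1.93080354 -0.19950587  0.53787585
 -0.77168865]
[[ 0.     0.267 -0.964]
 [ 0.    -0.964 -0.267]
 [-1.    -0.    -0.   ]]
tcp px [282.30172412 262.90226287] head [283.08698013 222.85207   ]
```

View pics/w3.png

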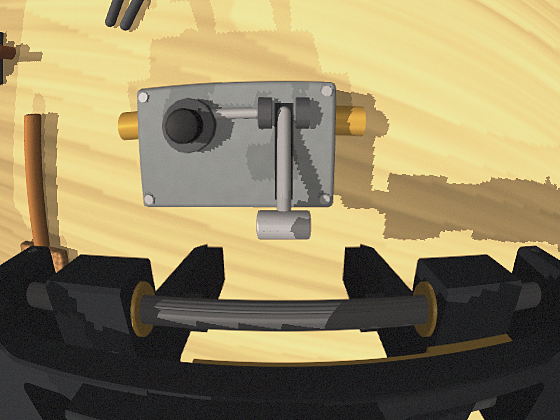

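Head at (283.5,224), 1 px from prediction and centred between the fingers. Descending and pinching it.

Emit:
{"fn": "carry_out", "kwargs": {"rows": [{"tx": 0.03,"ty": 0,"tz": 0,"ax": 0,"ay": 0,"az": 0,"claw": 0.32},{"tx": 0.06,"ty": 0,"tz": 0,"ax": 0,"ay": 0,"az": 0,"claw": 0.32},{"tx": 0.08,"ty": 0,"tz": 0,"ax": 0,"ay": 0,"az": 0,"claw": 0.32},{"tx": 0.083,"ty": 0,"tz": 0,"ax": 0,"ay": 0,"az": 0,"claw": 0.4},{"tx": 0.083,"ty": 0,"tz": 0,"ax": 0,"ay": 0,"az": 0,"claw": 0.7},{"tx": 0.083,"ty": 0,"tz": 0,"ax": 0,"ay": 0,"az": 0,"claw": 0.7},{"tx": 0.083,"ty": 0,"tz": 0,"ax": 0,"ay": 0,"az": 0,"claw": 0.7},{"tx": 0.083,"ty": 0,"tz": 0,"ax": 0,"ay": 0,"az": 0,"claw": 0.7}], "newtons": 8}}

```text
time_s: 6.5
tcp_pos: [0.4874, -0.2149, 0.0805]
eef_rot: [2.078, 0.282, -2.075]
contact_force: [-1.0, 1.5, 6.6]
finger_gap: 0.407
```

Run:
```python
import numpy as np
for a in [1.3,1.15,1.0,.85,.7,.55,.4,.25,.1,.05,.03,0]:
    print(a, 'tx',round(-.085*(np.cos(.2-a)-np.cos(1.1)),4),'tz',round(-.085*(np.sin(.2-a)+np.sin(1.1)),4))
```

```text
1.3 tx -0.0 tz -0.0
1.15 tx -0.0109 tz -0.0066
1.0 tx -0.0207 tz -0.0148
0.85 tx -0.0291 tz -0.0243
0.7 tx -0.036 tz -0.035
0.55 tx -0.0413 tz -0.0466
0.4 tx -0.0447 tz -0.0589
0.25 tx -0.0463 tz -0.0715
0.1 tx -0.046 tz -0.0842
0.05 tx -0.0455 tz -0.0885
0.03 tx -0.0452 tz -0.0901
0 tx -0.0447 tz -0.0926
```

Emit:
{"fn": "carry_out", "kwargs": {"rows": [{"tx": -0.011,"ty": 0,"tz": -0.0066,"ax": 0,"ay": 0,"az": 0,"claw": 0.7},{"tx": -0.0207,"ty": 0,"tz": -0.0148,"ax": 0,"ay": 0,"az": 0,"claw": 0.7},{"tx": -0.0291,"ty": 0,"tz": -0.0243,"ax": 0,"ay": 0,"az": 0,"claw": 0.7},{"tx": -0.036,"ty": 0,"tz": -0.035,"ax": 0,"ay": 0,"az": 0,"claw": 0.7},{"tx": -0.0413,"ty": 0,"tz": -0.0466,"ax": 0,"ay": 0,"az": 0,"claw": 0.7},{"tx": -0.0447,"ty": 0,"tz": -0.0589,"ax": 0,"ay": 0,"az": 0,"claw": 0.7},{"tx": -0.0463,"ty": 0,"tz": -0.0715,"ax": 0,"ay": 0,"az": 0,"claw": 0.7},{"tx": -0.0463,"ty": 0,"tz": -0.0715,"ax": 0,"ay": 0,"az": 0,"claw": 0.7}]}}

```text
time_s: 7.5
tcp_pos: [0.5583, -0.1954, 0.1262]
eef_rot: [2.079, 0.283, -2.072]
contact_force: [-0.7, -0.2, 2.4]
finger_gap: 0.41
```

Emit:
{"fn": "carry_out", "kwargs": {"rows": [{"tx": 0.0003,"ty": 0,"tz": -0.007,"ax": 0,"ay": 0,"az": 0,"claw": 0.7},{"tx": 0.0003,"ty": 0,"tz": -0.0127,"ax": 0,"ay": 0,"az": 0,"claw": 0.7},{"tx": 0.001,"ty": 0,"tz": -0.017,"ax": 0,"ay": 0,"az": 0,"claw": 0.7},{"tx": 0.0012,"ty": 0,"tz": -0.019,"ax": 0,"ay": 0,"az": 0,"claw": 0.7},{"tx": 0.0012,"ty": 0,"tz": -0.02,"ax": 0,"ay": 0,"az": 0,"claw": 0.7},{"tx": 0.0012,"ty": 0,"tz": -0.02,"ax": 0,"ay": 0,"az": 0,"claw": 0.7},{"tx": 0.0012,"ty": 0,"tz": -0.02,"ax": 0,"ay": 0,"az": 0,"claw": 0.7},{"tx": 0.0012,"ty": 0,"tz": -0.02,"ax": 0,"ay": 0,"az": 0,"claw": 0.7}]}}

```text
time_s: 8.5
tcp_pos: [0.5745, -0.1909, 0.1245]
eef_rot: [2.076, 0.282, -2.078]
contact_force: [-1.0, -2.7, -5.2]
finger_gap: 0.409
```

Emit:
{"fn": "carry_out", "kwargs": {"rows": [{"tx": 0,"ty": 0,"tz": 0,"ax": 0,"ay": 0,"az": 0,"claw": 0.32},{"tx": 0,"ty": 0,"tz": 0,"ax": 0,"ay": 0,"az": 0,"claw": 0.32},{"tx": 0,"ty": 0,"tz": 0,"ax": 0,"ay": 0,"az": 0,"claw": 0.32},{"tx": 0,"ty": 0,"tz": 0,"ax": 0,"ay": 0,"az": 0,"claw": 0.32},{"tx": -0.02,"ty": 0,"tz": 0,"ax": 0,"ay": 0,"az": 0,"claw": 0.32},{"tx": -0.05,"ty": 0,"tz": 0,"ax": 0,"ay": 0,"az": 0,"claw": 0.32},{"tx": -0.08,"ty": 0,"tz": 0,"ax": 0,"ay": 0,"az": 0,"claw": 0.32},{"tx": -0.08,"ty": 0,"tz": 0,"ax": 0,"ay": 0,"az": 0,"claw": 0.32}]}}

```text
time_s: 9.5
tcp_pos: [0.5766, -0.1912, 0.2072]
eef_rot: [2.081, 0.28, -2.071]
contact_force: [0.7, -0.3, -0.8]
finger_gap: 0.683
```

Run:
```python
from h import *
snap('side','s4'); snap('scene','sc4'); s=arm.read_state(); print(s['tcp_pos'],s['contact_force'],s['finger_gap'],s['q'])
# lever check: compare crops with the start state by template match of the start head
for f0,f1,u,v in [('scene0','sc4',170,234),('side0','s4',336,149)]:
    a=cv2.imread(f'pics/{f0}.png');b=cv2.imread(f'pics/{f1}.png')
    t=a[v-8:v+30,u-12:u+13]; w=b[v-35:v+60,u-45:u+46]
    r=cv2.matchTemplate(w,t,cv2.TM_CCOEFF_NORMED); _,m,_,l=cv2.minMaxLoc(r); print(m,l[0]-33,l[1]-27)
```

```text
[ 0.57486698 -0.19027118  0.20455809] [-0.71328472  0.12114292 -0.30208757] 0.679521143890047 [ 0.12313018  0.71266623  0.21426777  1.67529707 -0.20034986  0.77544548
 -0.86977537]
0.9508076906204224 0 0
0.7032284140586853 24 4
```

The lever matches its starting view in the scene camera (0.95 at zero shift); the side view is blocked by the gripper, so I'll recheck later. Travelling to the valve.

Emit:
{"fn": "carry_out", "kwargs": {"rows": [{"tx": 0,"ty": -0.03,"tz": -0.0065,"ax": 0,"ay": 0,"az": 0,"claw": 0.32},{"tx": 0,"ty": -0.085,"tz": -0.019,"ax": 0,"ay": 0,"az": 0,"claw": 0.32},{"tx": 0,"ty": -0.14,"tz": -0.031,"ax": 0,"ay": 0,"az": 0,"claw": 0.32},{"tx": 0,"ty": -0.195,"tz": -0.043,"ax": 0,"ay": 0,"az": 0,"claw": 0.32},{"tx": 0,"ty": -0.25,"tz": -0.056,"ax": 0,"ay": 0,"az": 0,"claw": 0.32},{"tx": 0,"ty": -0.305,"tz": -0.068,"ax": 0,"ay": 0,"az": 0,"claw": 0.32},{"tx": 0,"ty": -0.355,"tz": -0.079,"ax": 0,"ay": 0,"az": 0,"claw": 0.32},{"tx": 0,"ty": -0.387,"tz": -0.086,"ax": 0,"ay": 0,"az": 0,"claw": 0.32}]}}

```text
time_s: 10.6
tcp_pos: [0.5528, 0.2087, 0.2032]
eef_rot: [2.072, 0.287, -2.078]
contact_force: [1.5, -0.6, 0.4]
finger_gap: 0.682
```

Emit:
{"fn": "carry_out", "kwargs": {"rows": [{"tx": 0,"ty": 0,"tz": 0,"ax": -10,"ay": 0,"az": 0,"claw": 0.32},{"tx": 0,"ty": 0,"tz": 0,"ax": -20,"ay": 0,"az": 0,"claw": 0.32},{"tx": 0,"ty": 0,"tz": 0,"ax": -30,"ay": 0,"az": 0,"claw": 0.32},{"tx": 0,"ty": 0,"tz": 0,"ax": -40,"ay": 0,"az": 0,"claw": 0.32},{"tx": 0,"ty": 0,"tz": 0,"ax": -50,"ay": 0,"az": 0,"claw": 0.32},{"tx": 0,"ty": 0,"tz": 0,"ax": -60,"ay": 0,"az": 0,"claw": 0.32},{"tx": 0,"ty": 0,"tz": 0,"ax": -70,"ay": 0,"az": 0,"claw": 0.32},{"tx": 0,"ty": 0,"tz": 0,"ax": -80,"ay": 0,"az": 0,"claw": 0.32}]}}

```text
time_s: 11.6
tcp_pos: [0.5536, 0.2051, 0.2033]
eef_rot: [1.132, 1.257, -1.136]
contact_force: [0.2, -0.6, -0.7]
finger_gap: 0.68
```

Emit:
{"fn": "carry_out", "kwargs": {"rows": [{"tx": 0,"ty": 0,"tz": 0,"ax": -10,"ay": 0,"az": 0,"claw": 0.5},{"tx": 0,"ty": 0,"tz": 0,"ax": -15,"ay": 0,"az": 0,"claw": 0.5},{"tx": 0,"ty": 0,"tz": 0,"ax": -15,"ay": 0,"az": 0,"claw": 0.5},{"tx": 0.02,"ty": 0,"tz": 0,"ax": -15,"ay": 0,"az": 0,"claw": 0.5},{"tx": 0.04,"ty": 0,"tz": 0,"ax": -10,"ay": 0,"az": 0,"claw": 0.5},{"tx": 0.045,"ty": 0,"tz": 0,"ax": 0,"ay": 0,"az": 0,"claw": 0.5},{"tx": 0.045,"ty": 0,"tz": 0,"ax": 5,"ay": 0,"az": 0,"claw": 0.5},{"tx": 0.045,"ty": 0,"tz": 0,"ax": 5.5,"ay": 0,"az": 0,"claw": 0.5}]}}

```text
time_s: 12.6
tcp_pos: [0.5541, 0.2054, 0.1592]
eef_rot: [1.209, 1.209, -1.211]
contact_force: [0.3, 0.9, 0.3]
finger_gap: 0.503
```

Run:
```python
from h import *
snap('wrist','w5'); snap('side','s5'); s=arm.read_state(); print(s['tcp_pos'],s['contact_force'],s['finger_gap'],s['q'])
print(R.from_rotvec(s['eef_rot']).as_matrix().round(3))
print('tcp px',proj('w5',s['tcp_pos']),'wing',proj('w5',[.555,.2053,.092]),'wing top',proj('w5',[.555,.2053,.106]))
a=cv2.imread('pics/side0.png');b=cv2.imread('pics/s5.png')
T=np.hstack([cv2.resize(i[135:225,280:400],None,fx=2,fy=2) for i in (a,b)])
w=cv2.imread('pics/w5.png'); T=np.hstack([T,np.zeros((180,80,3),np.uint8)]); cv2.imwrite('pics/c5.png',np.vstack([T,w]))
```

```text
[0.55430222 0.20539383 0.15952139] [-0.69725928  0.66814765 -0.1619523 ] 0.4954566596009425 [-0.38405952  0.74492467 -0.08475059  1.74806117  0.09471543  0.6531082
 -0.521045  ]
[[-0.     1.     0.001]
 [-0.     0.001 -1.   ]
 [-1.    -0.     0.   ]]
tcp px [284.77207762 263.17528484] wing [285.53767494 221.28215982] wing top [285.64192555 227.93069314]
```

View pics/c5.png

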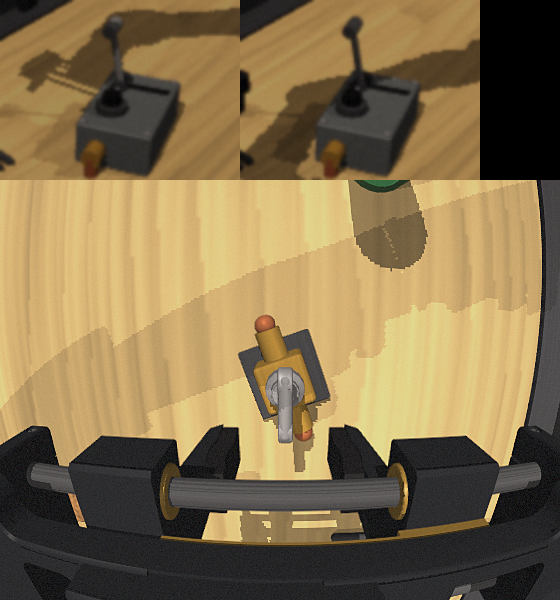

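The lever stands as it did at the start. The wing centre is at about (286,225), with the bar along y and the fingers straddling it. The foot edges give a valve yaw of about 16.5°, so seating should come about 72° clockwise. Descending and gripping.

Emit:
{"fn": "carry_out", "kwargs": {"rows": [{"tx": 0.03,"ty": 0,"tz": 0,"ax": 0,"ay": 0,"az": 0,"claw": 0.5},{"tx": 0.06,"ty": 0,"tz": 0,"ax": 0,"ay": 0,"az": 0,"claw": 0.5},{"tx": 0.08,"ty": 0,"tz": 0,"ax": 0,"ay": 0,"az": 0,"claw": 0.5},{"tx": 0.0835,"ty": 0,"tz": 0,"ax": 0,"ay": 0,"az": 0,"claw": 0.5},{"tx": 0.0835,"ty": 0,"tz": 0,"ax": 0,"ay": 0,"az": 0,"claw": 1},{"tx": 0.0835,"ty": 0,"tz": 0,"ax": 0,"ay": 0,"az": 0,"claw": 1},{"tx": 0.0835,"ty": 0,"tz": 0,"ax": 0,"ay": 0,"az": 0,"claw": 1},{"tx": 0.0835,"ty": 0,"tz": 0,"ax": 0,"ay": 0,"az": 0,"claw": 1}], "newtons": 25}}

```text
time_s: 13.7
tcp_pos: [0.555, 0.2055, 0.0769]
eef_rot: [1.21, 1.209, -1.208]
contact_force: [0.4, -0.2, 2.0]
finger_gap: 0.111
```

```bash
cat > st.py <<'E'
from h import *
s=arm.read_state(); M=R.from_rotvec(s['eef_rot']).as_matrix()
print(s['time_s'],s['tcp_pos'].round(4),'F',s['contact_force'].round(1),'T',s['wrist_torque'].round(3),'gap mm',s['finger_gap']*88,'jaw yaw',np.degrees(np.arctan2(M[1,1],M[0,1])),'q7',s['q'][6], 'tilt',M[2].round(3))
E
python3 st.py
```

```text
13.7 [0.555  0.2055 0.0769] F [ 0.4 -0.2  2. ] T [ 0.022 -0.162  0.032] gap mm 9.80588685366494 jaw yaw 0.0013395093951769994 q7 -0.5378266748024749 tilt [-1.     0.001 -0.   ]
```

Emit:
{"fn": "carry_out", "kwargs": {"rows": [{"tx": 0,"ty": 0,"tz": 0,"ax": 5,"ay": 0,"az": 0,"claw": 1},{"tx": 0,"ty": 0,"tz": 0,"ax": 13,"ay": 0,"az": 0,"claw": 1},{"tx": 0,"ty": 0,"tz": 0,"ax": 21,"ay": 0,"az": 0,"claw": 1},{"tx": 0,"ty": 0,"tz": 0,"ax": 29,"ay": 0,"az": 0,"claw": 1},{"tx": 0,"ty": 0,"tz": 0,"ax": 37,"ay": 0,"az": 0,"claw": 1},{"tx": 0,"ty": 0,"tz": 0,"ax": 45,"ay": 0,"az": 0,"claw": 1},{"tx": 0,"ty": 0,"tz": 0,"ax": 53,"ay": 0,"az": 0,"claw": 1},{"tx": 0,"ty": 0,"tz": 0,"ax": 60,"ay": 0,"az": 0,"claw": 1}]}}

```text
time_s: 14.7
tcp_pos: [0.5564, 0.2047, 0.0769]
eef_rot: [1.933, 0.511, -1.926]
contact_force: [3.6, -2.3, -1.2]
finger_gap: 0.107
```

```bash
python3 st.py
```

```text
14.7 [0.5564 0.2047 0.0769] F [ 3.6 -2.3 -1.2] T [-0.342 -0.374  0.095] gap mm 9.381736962479858 jaw yaw -60.263926467218106 q7 -1.1997060803312583 tilt [-1.     0.002 -0.003]
```

Emit:
{"fn": "carry_out", "kwargs": {"rows": [{"tx": 0,"ty": 0,"tz": 0,"ax": 2,"ay": 0,"az": 0,"claw": 1},{"tx": 0,"ty": 0,"tz": 0,"ax": 4,"ay": 0,"az": 0,"claw": 1},{"tx": 0,"ty": 0,"tz": 0,"ax": 6,"ay": 0,"az": 0,"claw": 1},{"tx": 0,"ty": 0,"tz": 0,"ax": 7,"ay": 0,"az": 0,"claw": 1},{"tx": 0,"ty": 0,"tz": 0,"ax": 8,"ay": 0,"az": 0,"claw": 1},{"tx": 0,"ty": 0,"tz": 0,"ax": 9,"ay": 0,"az": 0,"claw": 1},{"tx": 0,"ty": 0,"tz": 0,"ax": 10,"ay": 0,"az": 0,"claw": 1},{"tx": 0,"ty": 0,"tz": 0,"ax": 10,"ay": 0,"az": 0,"claw": 1}]}}

```text
time_s: 15.7
tcp_pos: [0.5565, 0.2045, 0.077]
eef_rot: [2.035, 0.356, -2.028]
contact_force: [4.7, -3.1, 0.8]
finger_gap: 0.11
```

```bash
python3 st.py
```

```text
15.7 [0.5565 0.2045 0.077 ] F [ 4.7 -3.1  0.8] T [-0.549 -0.822  0.014] gap mm 9.675752686369206 jaw yaw -70.03486830194205 q7 -1.307765068574642 tilt [-1.     0.002 -0.004]
```

Emit:
{"fn": "carry_out", "kwargs": {"rows": [{"tx": 0,"ty": 0,"tz": 0,"ax": 0.5,"ay": 0,"az": 0,"claw": 1},{"tx": 0,"ty": 0,"tz": 0,"ax": 1,"ay": 0,"az": 0,"claw": 1},{"tx": 0,"ty": 0,"tz": 0,"ax": 1.5,"ay": 0,"az": 0,"claw": 1},{"tx": 0,"ty": 0,"tz": 0,"ax": 2,"ay": 0,"az": 0,"claw": 1},{"tx": 0,"ty": 0,"tz": 0,"ax": 2.5,"ay": 0,"az": 0,"claw": 1},{"tx": 0,"ty": 0,"tz": 0,"ax": 3,"ay": 0,"az": 0,"claw": 1},{"tx": 0,"ty": 0,"tz": 0,"ax": 3,"ay": 0,"az": 0,"claw": 1},{"tx": 0,"ty": 0,"tz": 0,"ax": 3,"ay": 0,"az": 0,"claw": 1}]}}

```text
time_s: 16.7
tcp_pos: [0.5565, 0.2045, 0.077]
eef_rot: [2.065, 0.308, -2.057]
contact_force: [4.4, -2.9, 1.9]
finger_gap: 0.115
```

```bash
python3 st.py
```

```text
16.7 [0.5565 0.2045 0.077 ] F [ 4.4 -2.9  1.9] T [-0.603 -0.813  0.394] gap mm 10.121492786436594 jaw yaw -72.93280167325952 q7 -1.340364372643952 tilt [-1.     0.002 -0.004]
```

Emit:
{"fn": "carry_out", "kwargs": {"rows": [{"tx": 0,"ty": 0,"tz": 0,"ax": 0.5,"ay": 0,"az": 0,"claw": 1},{"tx": 0,"ty": 0,"tz": 0,"ax": 1,"ay": 0,"az": 0,"claw": 1},{"tx": 0,"ty": 0,"tz": 0,"ax": 1.5,"ay": 0,"az": 0,"claw": 1},{"tx": 0,"ty": 0,"tz": 0,"ax": 2,"ay": 0,"az": 0,"claw": 1},{"tx": 0,"ty": 0,"tz": 0,"ax": 2,"ay": 0,"az": 0,"claw": 1},{"tx": 0,"ty": 0,"tz": 0,"ax": 2,"ay": 0,"az": 0,"claw": 1},{"tx": 0,"ty": 0,"tz": 0,"ax": 2,"ay": 0,"az": 0,"claw": 1},{"tx": 0,"ty": 0,"tz": 0,"ax": 2,"ay": 0,"az": 0,"claw": 1}]}}

```text
time_s: 17.7
tcp_pos: [0.5565, 0.2045, 0.0769]
eef_rot: [2.084, 0.274, -2.076]
contact_force: [4.5, -2.6, 2.5]
finger_gap: 0.119
```

```bash
python3 st.py
```

```text
17.7 [0.5565 0.2045 0.0769] F [ 4.5 -2.6  2.5] T [-0.633 -0.806  0.631] gap mm 10.477804186644372 jaw yaw -74.90002381597107 q7 -1.362478359495241 tilt [-1.     0.002 -0.004]
```

Tz rose from 0.01 to 0.39 to 0.63 N m as the jaw went from -70.0° to -74.9°, so the screw is seated; contact extrapolates to a jaw angle of about -70.2°. I'll cross-check the valve yaw from the earlier wrist picture while backing off.

Run:
```python
from h import *
P=[atz('w5',u,v,.008)[:2] for u,v in [(239,172),(311,150),(329,215)]]
for i in (0,1):
    d=P[i+1]-P[i]; print(np.hypot(*d),np.degrees(np.arctan2(d[1],d[0])))
im=cv2.imread('pics/w5.png'); g=cv2.cvtColor(im,cv2.COLOR_BGR2GRAY)
hsv=cv2.cvtColor(im,cv2.COLOR_BGR2HSV); m=((hsv[...,1]<70)&(g<95)).astype(np.uint8); m[:,:230]=0;m[:,340:]=0;m[:140]=0;m[245:]=0
c=max(cv2.findContours(m,0,2)[0],key=cv2.contourArea); W=np.array([atz('w5',*p[0],.008)[:2]*1000 for p in c],np.float32); print(cv2.minAreaRect(W))
```

```text
0.06955141081232866 16.94721939973171
0.0647529185491792 -73.4297261424073
((575.39013671875, 211.43067932128906), (24.14230728149414, 69.307373046875), 19.30489158630371)
```

Emit:
{"fn": "carry_out", "kwargs": {"rows": [{"tx": 0,"ty": 0,"tz": 0,"ax": -5,"ay": 0,"az": 0,"claw": 1},{"tx": 0,"ty": 0,"tz": 0,"ax": -13,"ay": 0,"az": 0,"claw": 1},{"tx": 0,"ty": 0,"tz": 0,"ax": -21,"ay": 0,"az": 0,"claw": 1},{"tx": 0,"ty": 0,"tz": 0,"ax": -29,"ay": 0,"az": 0,"claw": 1},{"tx": 0,"ty": 0,"tz": 0,"ax": -37,"ay": 0,"az": 0,"claw": 1},{"tx": 0,"ty": 0,"tz": 0,"ax": -45,"ay": 0,"az": 0,"claw": 1},{"tx": 0,"ty": 0,"tz": 0,"ax": -53,"ay": 0,"az": 0,"claw": 1},{"tx": 0,"ty": 0,"tz": 0,"ax": -60,"ay": 0,"az": 0,"claw": 1}]}}

```text
time_s: 18.7
tcp_pos: [0.5554, 0.2055, 0.0769]
eef_rot: [1.398, 1.076, -1.395]
contact_force: [2.9, -1.5, 2.2]
finger_gap: 0.11
```

```bash
python3 st.py
```

```text
18.7 [0.5554 0.2055 0.0769] F [ 2.9 -1.5  2.2] T [-0.315 -0.521 -0.036] gap mm 9.681853589459042 jaw yaw -14.761161421229795 q7 -0.7003054562027012 tilt [-1.     0.002 -0.001]
```

Emit:
{"fn": "carry_out", "kwargs": {"rows": [{"tx": 0,"ty": 0,"tz": 0,"ax": -7,"ay": 0,"az": 0,"claw": 1},{"tx": 0,"ty": 0,"tz": 0,"ax": -14,"ay": 0,"az": 0,"claw": 1},{"tx": 0,"ty": 0,"tz": 0,"ax": -21,"ay": 0,"az": 0,"claw": 1},{"tx": 0,"ty": 0,"tz": 0,"ax": -27,"ay": 0,"az": 0,"claw": 1},{"tx": 0,"ty": 0,"tz": 0,"ax": -31,"ay": 0,"az": 0,"claw": 1},{"tx": 0,"ty": 0,"tz": 0,"ax": -33,"ay": 0,"az": 0,"claw": 1},{"tx": 0,"ty": 0,"tz": 0,"ax": -34.3,"ay": 0,"az": 0,"claw": 1},{"tx": 0,"ty": 0,"tz": 0,"ax": -34.3,"ay": 0,"az": 0,"claw": 1}]}}

```text
time_s: 19.7
tcp_pos: [0.5545, 0.2054, 0.0769]
eef_rot: [0.957, 1.35, -0.957]
contact_force: [0.4, -1.9, 5.4]
finger_gap: 0.11
```

```bash
python3 st.py
python3 - <<'E'
from h import *
snap('side','s6'); snap('scene','sc6')
T=[]
for f,u,v in [('side0',340,182),('s6',340,182),('s6',243,255),('sc6',329,222)]:
    im=cv2.imread(f'pics/{f}.png'); x0,y0=u-50,v-37
    T.append(cv2.resize(im[y0:y0+75,x0:x0+100],None,fx=4,fy=4,interpolation=cv2.INTER_CUBIC))
cv2.imwrite('pics/c6.png',np.vstack([np.hstack(T[:2]),np.hstack(T[2:])]))
for f0,f1,u,v in [('scene0','sc6',170,234),('side0','s6',336,149)]:
    a=cv2.imread(f'pics/{f0}.png');b=cv2.imread(f'pics/{f1}.png')
    t=a[v-8:v+30,u-12:u+13]; w=b[v-35:v+60,u-45:u+46]
    r=cv2.matchTemplate(w,t,cv2.TM_CCOEFF_NORMED); _,m,_,l=cv2.minMaxLoc(r); print(m,l[0]-33,l[1]-27)
E
```

```text
19.7 [0.5545 0.2054 0.0769] F [ 0.4 -1.9  5.4] T [-0.203 -0.194 -0.021] gap mm 9.719017570984313 jaw yaw 19.315440627306184 q7 -0.3214656435017124 tilt [-1.  0. -0.]
0.9519633650779724 0 0
0.6241413354873657 0 30
```

View pics/c6.png

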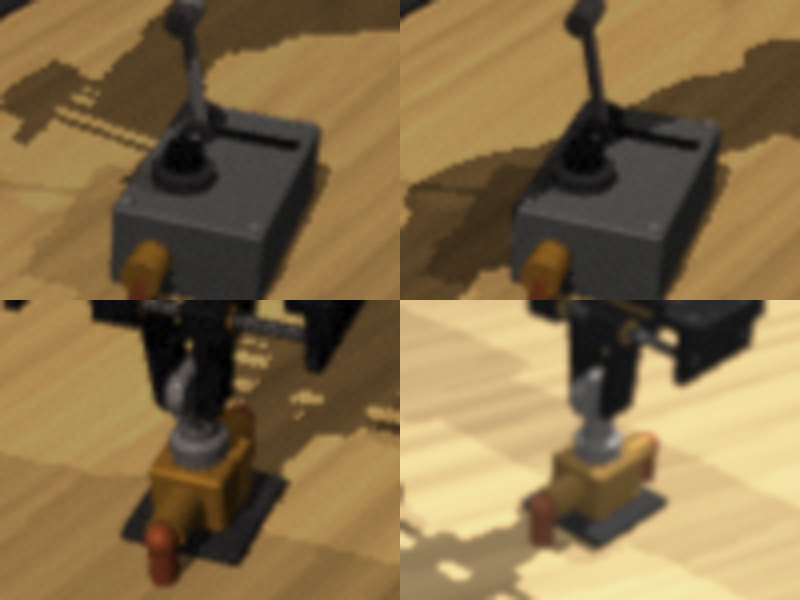

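The lever stands upright, the same as at the start, and the wings are held between the pads at the set angle. Handing in.

```bash
python3 -c "
from bench import ticket; print(ticket.job_done())"
```

```text
the job is handed in; nothing more can be done
None
```

I pressed the test button to its hard stop (29 N) and the lever dropped. I then pinched the lever head, lifted it back along its arc and released it. After that I turned the thumbscrew clockwise until it seated, backed it off about a quarter turn, and handed in at about 20 s still gripping the wings with 25 N.

**Lever:** The final scene view matches the starting view (0.95 match, no shift), and by eye the lever stands as it did at the start. The automatic side-view match gave no useful result (0.62). The first one failed because the gripper was in the way; in the last, the light and shadow had changed.

**Screw:** The torque rose from 0.01 to 0.63 N m as it seated. The final jaw angle is 19.3° and the opening is 9.7 mm, the bar's thickness.

**Uncertainty:** The estimates of the seated angle disagree. The torque puts the valve's yaw at about 20° and the images at about 17–19°. I set the quarter turn between them, so it should be within about 2°.

**Other items:** I never touched the glassmaking tools or the tumbler. I did not check them separately in the last pictures.

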